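# Measure a level scoop of chestnuts into the saucepan

## Robot

A 6-joint arm with a two-finger parallel gripper is mounted at the origin on a cart in front of the work surface, level with it; the furniture and walls round the work are solid. World frame = base frame: x ahead of the robot, y to its left, z up, the work surface at z = 0. Lengths are in m, angles in rad, forces in N, time in s.
With the tool pointing down it reaches from about 0.25 to 0.725 m from the base axis. Payload 9.7 kg.
Tool frame: the origin (TCP) lies at the very end of the fingers, on their centre line; the grasp point (between the pads) lies 19 mm behind it (grasp_offset is the distance from the TCP to the grasp point, in m); z points along the fingers, y is the line along which they close (so a half turn about z gives the same grasp; the last joint's range is limited). The gripper opens to 85 mm and grips with 20 to 120 N. Pads are 22 mm wide; open, the fingers measure 114 mm over their backs; the gripper's body (76 mm by 85 mm) begins 54 mm behind the grasp point. The pads swing forward as they close: fully open they stand 13 mm farther back than shut.
Start: joints at [-1.217, 0.087, 0.176, 1.66, 0, 1.571], TCP at [0.191, -0.516, 0.231] pointing down, gripper open.
Joint ranges: [-3.13, 3.13], [-0.85, 1.81], [-1.15, 1.24], [-2.2, 2.28], [-1.44, 1.52], [-3.14, 3.14]. Speed limits (rad/s): [2.22, 2.22, 2.57, 3.14, 3.14, 3.14].

## Interface

Orientations are given as a unit quaternion [x, y, z, w].
In Python, from plant import state, capture, camera_params, hand_in, recognise, masks_of, pinpoint, grasp_offset gives the robot as it stands. The module is installed in compiled form; this text tells all that it offers.
- The arm moves only by the tool drive_tool, never from a script. Its argument "moves" is a list of rows, each a list of 7 numbers: the shift along the tool's x, y, z in cm, then the turn, a rotation vector about the tool's x, y, z in degrees, then the opening, from 0 (shut) to 1 (fully open). In form: [[x, y, z, wx, wy, wz, grip], ...]. A call has 1 to 5 rows; each row shifts and turns the commanded pose from where the row before left it, along the tool's axes as they then stand; what a row does not reach is not made up. A row lasts 1/8 s, in which the tool goes at most 62.5 mm and 10.7 degrees, less where a joint would pass 70% of its speed; a pose out of reach is approached as far as the arm can. A call is refused whole if a number of a shift passes 6.25 or a number of a turn 10.7, either way. A call with a gripper value outside its range is refused whole. The fingers move at their own pace and stop on an object; "squeeze" is the grip in N (left out, the last holds). Time passes only in rows, so rows that do not move let the fingers close. It gives the time, the measured TCP pose, the force, the opening and the grip force at its end, in the units of the state.
- state(): the state, without advancing time (a new reading comes with each control period).
- capture(name): name is "side" or "top" or "wrist"; returns the picture (420x560x3 uint8, red, green, blue); there is no depth.
- camera_params(name): a dict with "camera_matrix" (3x3 intrinsics, pixels), "xyz" and "attitude" of the camera in the world. Camera axes: x right, y down, z forward; pixel columns grow to the right and rows downward; lengths in m; the calibration is good to about 2 mm. A picture is of the moment at which its call begins: read the wrist's pose just before it. camera_params takes no time and is no camera call; for the wrist camera it gives the pose at the moment of the call.
- hand_in(): hands the job in; it is judged then, once.
Trained networks look in the newest picture that a camera, given by its name, has taken for a name from the list of things; names that differ only in an ending like _2 or _b are one class to them, and where a whole thing is asked for, a point or a joint stands for the part that bears it (a point fixed in the world has none). Each returns a list of dicts, best first, with "p" (0 to 1); they miss things now and then, are a little off and sometimes report something else, mostly with a low value. They report only what shows in the picture. A call takes as long as a camera call.
- recognise(camera, label): "xyz" ([x, y, z] in m, in world coordinates, good to about 4 mm: the middle of the surface that is visible of it).
- masks_of(camera, label): "region" (420x560 bool, what is visible of it).
- pinpoint(camera, label): "xyz" ([x, y, z] in m, in world coordinates, good to about 4 mm: a listed point, or the origin of a listed thing).
The state is a dict: "time": time; "qpos": joint angles; "qvel": joint speeds; "joint_torque": joint torques, N m; "position": TCP position; "orientation": TCP orientation; "wrist_force": force on the tool from outside, world axes, zero at the start; "wrist_torque": the same for the moment, N m; "gripper_width": opening from 0.0 (shut) to 1.0 (fully open); "finger_force": force on a finger pad.
Only numpy, scipy, OpenCV 4.12 (cv2) and the standard library are available. Lean on these libraries where they do the work, as an engineer would, in place of code of your own. Each camera call takes 0.05 s, during which the arm holds its last target. There are 200 camera calls.

## Task

Measure out one level scoop of chestnuts into the saucepan: take the steel scoop, dig up a heaped scoopful (more than four) from the white bin and raise it inside the bin, then strike off the excess by drawing the scoop out underneath the steel rod across the bin's mouth, so that the scoop comes out with exactly four chestnuts and the others stay in the bin. Tip those four into the saucepan and set the empty scoop down upright on the bare worktop, leaving the saucepan, jar, timer and garlic where they are.

Things in the scene. Friction and masses are not known exactly. Their poses are not given: they have to be found in the camera images.
- scoop: loose steel scoop, 140 g, 199 mm long, 84 mm wide; origin: centre of the pocket's underside, x to the open front, black handle to -x, z up. Pocket x -42 to +41: floor 3 mm thick, curled up 12 degrees from x +16 on; no front wall. Set down, it stands on the flat floor, handle clear of the worktop
- scoop_grip (a point): grip point on the handle, at x -133, z +34 mm of the scoop. The black handle is 16 mm across (along y), 20 mm deep and 115 mm long, starts at the pocket's back wall (x -42, z 21) and rises backwards by 8 degrees. Pinch it across y
- scoop_pocket (a point): middle of the pocket, 26 mm above the scoop's underside. Side and back walls are 3 mm thick (inside 78 mm wide), rim 41 mm above the underside; the sides step down to 24 mm beyond x +24. Four chestnuts, two by two, fill it level, tops 2 mm under the rim; they lie steady with the front raised 15 degrees
- scoop_lip (a point): middle of the scoop's thin front edge, upper side (x +41, z +8 mm of the scoop)
- bin: white open-topped chestnut bin, fixed, 140 x 104 x 128 mm; origin: centre of its underside; its low mouth faces -x (to the robot's right). Inside 94 mm wide (y), 130 mm long (x -65 to +65); walls 5 mm thick, sides and back 128 mm high. The floor is one ramp from the mouth's lip (x -65, z 62 mm) down to the back corner (x +65, z 6 mm), 23 degrees
- bin_rod_mid (a point): middle of the straight steel levelling rod, 6 mm thick, fixed along y across the bin's mouth at x -62, z 123 mm of the bin (58 mm clear between lip and rod)
- bin_low (a point): middle of the chestnut heap, at x +8, y 0, z +50 mm of the bin. The chestnuts lie two abreast in three rows up the ramp from the back wall, two more on top
- saucepan: loose small steel saucepan, 0.42 kg, standing on the flush hob (6 mm above the worktop) with its black handle to the left; origin on its underside, its bowl centred at y +66 mm, its handle running to -y
- saucepan_in (a point): inside the saucepan's bowl: on its axis, 20 mm above the underside. The bowl is about 140 mm wide inside, rim 62 mm above the underside
- nut_1: a brown chestnut, a 36 mm ball of 18 g with a pale spot; origin at its centre
- nut_2: a brown chestnut, a 36 mm ball of 18 g with a pale spot; origin at its centre
- nut_3: a brown chestnut, a 36 mm ball of 18 g with a pale spot; origin at its centre
- nut_4: a brown chestnut, a 36 mm ball of 18 g with a pale spot; origin at its centre
- nut_5: a brown chestnut, a 36 mm ball of 18 g with a pale spot; origin at its centre
- nut_6: a brown chestnut, a 36 mm ball of 18 g with a pale spot; origin at its centre
- nut_7: a brown chestnut, a 36 mm ball of 18 g with a pale spot; origin at its centre
- nut_8: a brown chestnut, a 36 mm ball of 18 g with a pale spot; origin at its centre
- clip_jar: clip-top glass jar with lentils, 89 x 86 x 119 mm, loose bystander; origin: centre of its underside
- kitchen_timer: round white kitchen timer with a red grip, 67 mm wide, 40 mm high, loose bystander; origin: centre of its underside
- garlic: garlic bulb, 53 mm, loose bystander; origin: centre of its underside

How it is judged:
By the outcome, as a careful person would: the job done as asked, in the order asked, and still so for the second after the job is handed in, with the robot touching nothing.
It also fails if it takes over 72 s, if anything falls off the work surface, if the arm or the gripper's body presses on something with over 40 N, if the wrist force passes 120 N, or if a joint passes its speed limit or range.

## Working session

There is one attempt and no reset: what is moved stays moved. The work goes in short steps, Python scripts to look and compute and a tool call to move; the robot and the scene stay as the last step left them, time stands still between calls to the robot, and variables do not carry over. Pictures are saved under pics/ and viewed, at most 10 in all, crops included, and the job is handed in when it is done.

Besides the shell and the picture viewer there is one more tool, called after "Emit:" as a command line: name --pt "numbers of a row" for each row, then --argument value for the rest. drive_tool: Moves the arm, as the interface text tells. Its arguments: {"type":"object","properties":{"moves":{"type":"array"},"squeeze":{"type":"number"}},"required":["moves"]}

```bash
mkdir -p pics
cat > h.py <<'E'
import numpy as np, cv2
from scipy.spatial.transform import Rotation as R
from plant import *
def shot(c,n=None):
    im=capture(c)
    if n: cv2.imwrite(f'pics/{n}.png',im[:,:,::-1])
    return im
def pp(c,l,k=2):
    for d in pinpoint(c,l)[:k]: print(c,l,'pin',np.round(d['xyz'],3),round(d['p'],2))
E
python3 - <<'E'
from h import *
a=shot('side');b=shot('top')
cv2.imwrite('pics/a.png',np.vstack([cv2.resize(a,(400,300)),cv2.resize(b,(400,300))])[:,:,::-1])
for c in ('side','top'):
    for l in ('scoop','scoop_grip','scoop_lip','scoop_pocket','bin','bin_rod_mid','bin_low','saucepan','saucepan_in','clip_jar','kitchen_timer','garlic'): pp(c,l,1)
s=state();print(s)
for c in ('side','top','wrist'):print(camera_params(c))
print(grasp_offset)
E
```

```text
side scoop pin [ 0.478 -0.17   0.002] 0.58
side scoop_grip pin [ 0.444 -0.303  0.035] 0.78
side scoop_lip pin [ 0.491 -0.126  0.011] 0.71
side scoop_pocket pin [ 0.478 -0.162  0.027] 0.67
side bin pin [0.517 0.079 0.004] 0.91
side bin_rod_mid pin [0.513 0.016 0.126] 0.61
side bin_low pin [0.524 0.087 0.051] 0.67
side saucepan pin [0.661 0.423 0.006] 0.47
side clip_jar pin [ 0.627 -0.243  0.   ] 0.86
side kitchen_timer pin [0.463 0.254 0.   ] 0.58
side garlic pin [ 0.627 -0.068 -0.002] 0.55
top scoop pin [ 0.474 -0.166 -0.003] 0.81
top scoop_grip pin [ 0.443 -0.3    0.032] 0.83
top scoop_lip pin [0.546 0.123 0.039] 0.5
top scoop_pocket pin [ 0.479 -0.168  0.028] 0.79
top bin pin [0.519 0.078 0.001] 0.92
top bin_rod_mid pin [0.514 0.017 0.124] 0.88
top bin_low pin [0.518 0.086 0.051] 0.66
top saucepan pin [0.662 0.426 0.005] 0.62
top saucepan_in pin [0.669 0.361 0.027] 0.69
top clip_jar pin [ 0.629 -0.233 -0.002] 0.97
top kitchen_timer pin [ 0.467  0.255 -0.005] 0.81
top garlic pin [ 0.623 -0.069  0.001] 0.79
{'time': 1.3, 'qpos': array([-1.21699489e+00,  8.68642507e-02,  1.75896108e-0
[... 842 characters left out ...]
99934,  0.95491555]), 'attitude': array([ 0.90828417,  0.02899815, -0.01247894, -0.41716095])}
{'camera_matrix': array([[480.13988124,   0.        , 282.14429271],
       [  0.        , 480.13988124, 208.19597955],
       [  0.        ,   0.        ,   1.        ]]), 'xyz': array([0.46115087, 0.06450169, 1.31690175]), 'attitude': array([ 0.71070633, -0.70263234,  0.02707916, -0.02170312])}
{'camera_matrix': array([[325.9851338 ,   0.        , 282.3588123 ],
       [  0.        , 325.9851338 , 208.64781839],
       [  0.        ,   0.        ,   1.        ]]), 'xyz': array([ 0.26971448, -0.48708095,  0.37464482]), 'attitude': array([ 0.80906978, -0.56433804, -0.09348465,  0.13486769])}
0.0187
```

View pics/a.png

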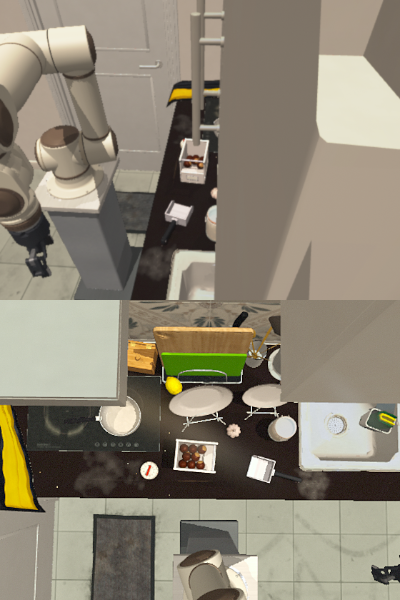

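The scoop lies right of the bin with its handle to -y. The bin mouth faces -y and the pan is on the hob at the left. The combined picture is too small to see overhead clearances, so I'll view the full frames.

Run:
```python
from h import *
a=shot('side');b=shot('top')
cv2.imwrite('pics/b.png',np.hstack([cv2.resize(a[100:,100:380],(400,457)),cv2.resize(b[100:300,30:],(400,457*1)) if 0 else cv2.resize(b[110:260,150:450],(400,457//2*2))])[:,:,::-1] if 0 else cv2.resize(np.vstack([a[30:230,100:380],cv2.resize(b[120:270,30:450],(280,100))]),(747,600*800//800))[:,:,::-1]) if 0 else None
s2=cv2.resize(a[20:320,60:340],(560,600)); cv2.imwrite('pics/b.png',s2[:,:,::-1])
t2=cv2.resize(b[110:290,20:460],(800,327)); cv2.imwrite('pics/c.png',t2[:,:,::-1])
for l in ('scoop','scoop_grip','scoop_pocket','bin','bin_rod_mid','bin_low','saucepan_in'): pp('top',l,1)
m=masks_of('top','bin')[0];print(m['p'])
ys,xs=np.nonzero(m['region']);print(cv2.minAreaRect(np.c_[xs,ys].astype(np.float32)))
```

```text
top scoop pin [ 0.468  0.254 -0.002] 0.58
top scoop_grip pin [ 0.444 -0.299  0.032] 0.89
top scoop_pocket pin [ 0.478 -0.168  0.026] 0.81
top bin_rod_mid pin [0.514 0.015 0.125] 0.93
top bin_low pin [0.514 0.091 0.052] 0.63
top saucepan_in pin [0.667 0.357 0.03 ] 0.83
0.87
((273.9448547363281, 218.16207885742188), (57.716617584228516, 44.01410675048828), 4.763641834259033)
```

View pics/b.png

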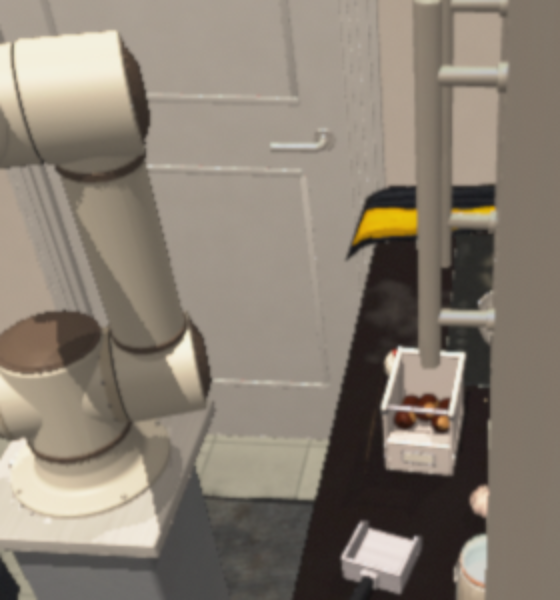

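View pics/c.png

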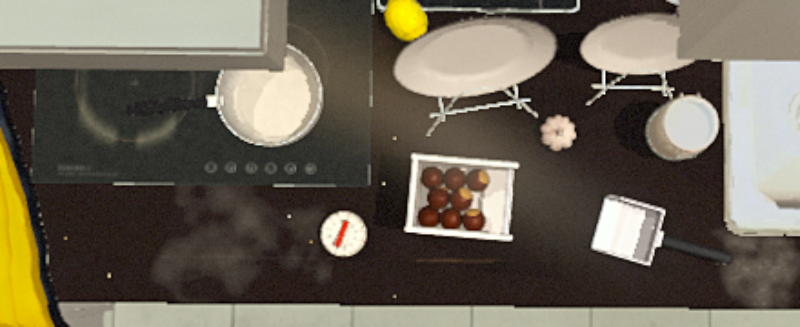

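The bin's lower (rod) side faces the scoop, and the nuts lie towards the back (+y) wall, two or three abreast. Wall cabinets hang above the pan and the sink, with front edges at about x 0.6. I'll grasp with the tool leaning back about 25° so the later pour keeps the wrist low.

```bash
cat >> h.py <<'E'
GO=grasp_offset
def toolR(yaw,pitch,al): return R.from_euler('ZY',[yaw,pitch],degrees=True)*R.from_euler('Y',-al,degrees=True)*R.from_euler('X',180,degrees=True)
def cur():
    s=state(); return np.array(s['position']),R.from_quat(s['orientation'])
def rows(wps,grip,p=None,r=None,vmax=4.5,wmax=8.):
    """wps: list of (TCP pos, R). prints move rows"""
    if p is None: p,r=cur()
    out=[]
    for P,Q in wps:
        P=np.array(P,float); w=(r.inv()*Q).as_rotvec(degrees=True); d=np.linalg.norm(P-p)*100
        n=max(1,int(np.ceil(d/vmax)),int(np.ceil(np.linalg.norm(w)/wmax)))
        p0,r0=p,r
        for i in range(1,n+1):
            Pi=p0+(P-p0)*i/n; Ri=r0*R.from_rotvec(w*i/n,degrees=True)
            dx=np.round(r.inv().apply(Pi-p)*100,2); dw=np.round((r.inv()*Ri).as_rotvec(degrees=True),1)
            p=p+r.apply(dx/100); r=r*R.from_rotvec(dw,degrees=True)
            out.append([*map(float,dx),*map(float,dw),grip])
    for i in range(0,len(out),5): print(str([[0.0 if v==0 else v for v in o] for o in out[i:i+5]]).replace(' ',''))
    print(len(out),'rows'); return p,r
E
python3 - <<'E'
from h import *
g=np.array([.4437,-.3005,.034]); Q=toolR(75,0,25)
tcp=g+Q.apply([0,0,GO])-Q.apply([0,0,.10])
print(tcp)
rows([(tcp,Q)],1)
E
```

```text
[ 0.43480727 -0.33368811  0.10768282]
[[3.65,-1.08,1.54,1.5,2.9,-6.7,1],[3.67,-0.61,1.76,1.5,2.9,-6.8,1],[3.62,-0.12,1.94,1.5,2.8,-6.7,1],[3.51,0.34,2.12,1.5,2.9,-6.7,1],[3.32,0.81,2.28,1.5,2.9,-6.7,1]]
[[3.09,1.24,2.41,1.5,2.9,-6.8,1],[2.8,1.65,2.52,1.4,2.9,-6.7,1],[2.44,2.02,2.62,1.5,2.8,-6.7,1]]
8 rows
```

Emit:
drive_tool --pt "3.65 -1.1 1.5 1.5 2.9 -6.7 1" --pt "3.65 -0.6 1.8 1.5 2.9 -6.8 1" --pt "3.6 -0.1 1.9 1.5 2.8 -6.7 1" --pt "3.5 0.35 2.1 1.5 2.9 -6.7 1" --pt "3.3 0.8 2.3 1.5 2.9 -6.7 1"

```text
time: 2.42
position: [0.3437, -0.4019, 0.1541]
orientation: [0.881, 0.452, 0.111, -0.085]
wrist_force: [0.0, -0.8, -0.2]
gripper_width: 1.001
finger_force: 0.0
```

Emit:
drive_tool --pt "3.1 1.25 2.4 1.5 2.9 -6.8 1" --pt "2.8 1.65 2.5 1.4 2.9 -6.7 1" --pt "2.45 2.0 2.6 1.5 2.8 -6.7 1" --pt "0 0 0 0 0 0 1"

```text
time: 2.92
position: [0.4351, -0.3326, 0.1064]
orientation: [0.774, 0.595, 0.171, -0.133]
wrist_force: [-0.2, 0.9, -0.1]
gripper_width: 1.001
finger_force: 0.0
```

Run:
```python
from h import *
p,r=cur();print(p,r.as_quat())
shot('wrist','d')
for l in ('scoop','scoop_grip','scoop_lip','scoop_pocket','bin','bin_rod_mid','bin_low'): pp('wrist',l,1)
for c in ('top','side'):
    shot(c)
    for l in ('scoop_grip','scoop_pocket','scoop_lip','bin','bin_rod_mid'): pp(c,l,1)
```

```text
[ 0.43508664 -0.33261605  0.10644669] [ 0.77386183  0.59497147  0.17145014 -0.13323537]
wrist scoop pin [ 0.478 -0.167 -0.001] 0.56
wrist scoop_grip pin [ 0.44  -0.296  0.035] 0.68
wrist scoop_lip pin [ 0.487 -0.128  0.005] 0.95
wrist scoop_pocket pin [ 0.477 -0.167  0.027] 0.63
top scoop_grip pin [ 0.443 -0.299  0.033] 0.88
top scoop_pocket pin [ 0.48  -0.169  0.024] 0.86
top scoop_lip pin [ 0.489 -0.129  0.009] 0.71
top bin pin [ 0.521  0.079 -0.001] 0.98
top bin_rod_mid pin [0.512 0.017 0.124] 0.82
side scoop_grip pin [ 0.445 -0.3    0.035] 0.71
side scoop_pocket pin [ 0.48  -0.163  0.023] 0.6
side scoop_lip pin [ 0.491 -0.127  0.01 ] 0.98
side bin pin [0.515 0.079 0.   ] 0.9
side bin_rod_mid pin [0.513 0.018 0.125] 0.96
```

View pics/d.png

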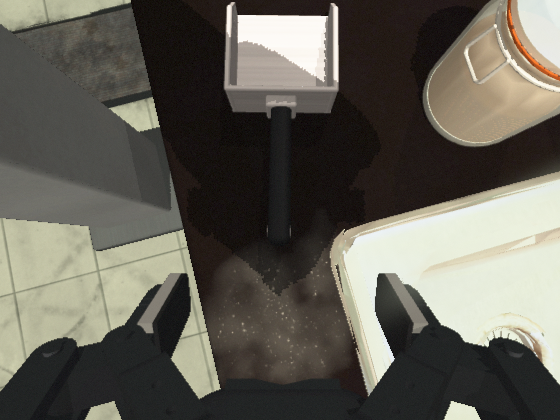

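Run:
```python
from h import *
Q=toolR(75,0,25); g=np.array([.4445,-.297,.035])
rows([(g+Q.apply([0,0,GO]),Q)],1,vmax=3.5)
```

```text
[[0.13,0.01,3.38,0.0,0.0,0.0,1],[0.13,0.01,3.39,0.0,0.0,0.0,1],[0.14,0.0,3.38,0.0,0.0,0.0,1]]
3 rows
```

Emit:
drive_tool --pt "0.13 0 3.4 0 0 0 1" --pt "0.13 0 3.4 0 0 0 1" --pt "0.14 0 3.35 0 0 0 1" --pt "0 0 0 0 0 0 1" --pt "0 0 0 0 0 0 0.4" --squeeze 30

```text
time: 4.55
position: [0.4466, -0.29, 0.0194]
orientation: [0.775, 0.594, 0.172, -0.131]
wrist_force: [0.2, -0.5, 0.5]
gripper_width: 0.817
finger_force: 0.0
```

Emit:
drive_tool --pt "0 0 0 0 0 0 0.3" --pt "0 0 0 0 0 0 0" --pt "0 0 0 0 0 0 0" --pt "0 0 0 0 0 0 0" --pt "0 0 0 0 0 0 0" --squeeze 30

```text
time: 5.18
position: [0.4465, -0.2896, 0.0184]
orientation: [0.775, 0.594, 0.172, -0.131]
wrist_force: [1.1, -1.8, 2.5]
gripper_width: 0.182
finger_force: 35.0
```

Emit:
drive_tool --pt "0 0 0 0 0 0 0" --pt "0 0 0 0 0 0 0" --pt "0 0 0 0 0 0 0" --squeeze 110

```text
time: 5.55
position: [0.4465, -0.2895, 0.0184]
orientation: [0.775, 0.594, 0.172, -0.131]
wrist_force: [0.9, -3.8, 4.4]
gripper_width: 0.166
finger_force: 107.3
```

Run:
```python
from h import *
s=state();print(s['position'],s['orientation'],s['gripper_width'],s['finger_force'],s['wrist_force'])
for c in ('wrist','top','side'):
    shot(c)
    for l in ('scoop_pocket','scoop_lip','scoop'): pp(c,l,1)
```

```text
[ 0.44648385 -0.28946908  0.0183636 ] [ 0.7748577   0.59410499  0.17165286 -0.13103473] 0.16640710827959435 107.288339138031 [ 0.88569938 -3.83423087  4.42228391]
wrist scoop_pocket pin [ 0.478 -0.168  0.028] 0.66
wrist scoop pin [ 0.479 -0.169 -0.001] 0.93
top scoop_pocket pin [ 0.477 -0.168  0.026] 0.77
top scoop_lip pin [ 0.493 -0.126  0.011] 0.96
top scoop pin [ 0.477 -0.167 -0.001] 0.86
side scoop_pocket pin [ 0.477 -0.162  0.022] 0.77
side scoop_lip pin [ 0.487 -0.129  0.01 ] 0.92
side scoop pin [ 0.481 -0.172 -0.001] 0.58
```

```bash
cat >> h.py <<'E'
import json,os
B0=np.array([.5185,.0785,0.]); BY=85.5      # bin estimate
if os.path.exists('bin.json'): _b=json.load(open('bin.json')); B0=np.array(_b[0]); BY=_b[1]
AL=25.; GX=.133; GZ=.034                     # tool lean, grasp point in scoop frame (-GX,0,GZ)
if os.path.exists('T.json'): AL,GX,GZ=json.load(open('T.json'))
LIP=np.array([.041,0,.005])
def scoopR(yaw,pitch): return R.from_euler('ZY',[yaw,pitch],degrees=True)
def tool_for(ptS,world,yaw,pitch):
    """tool pose that puts scoop-frame point ptS at world"""
    S=scoopR(yaw,pitch); Q=toolR(yaw,pitch,AL)
    g=np.array(world)+S.apply(np.array([-GX,0,GZ])-np.array(ptS))
    return g+Q.apply([0,0,GO]),Q
def inbin(x,y,z): return B0+R.from_euler('Z',BY,degrees=True).apply(np.array([x,y,z])/1000)
def ramp(x): return 62-(x+65)*56/130
def scoop_now():
    p,r=cur(); S=r*R.from_euler('X',-180,degrees=True)*R.from_euler('Y',AL,degrees=True)
    yaw,pi,ro=S.as_euler('ZYX',degrees=True)
    o=p-r.apply([0,0,GO])-S.apply([-GX,0,GZ]); bi=R.from_euler('Z',BY,degrees=True).inv()
    print('scoop yaw %.1f pitch %.1f roll %.1f'%(yaw,pi,ro),'org',np.round(o,4),'lip in bin mm',np.round(bi.apply(o+S.apply(LIP)-B0)*1000,1),'rim back',np.round(bi.apply(o+S.apply([-.042,0,.041])-B0)*1000,1))
    return o,S
E
python3 - <<'E'
from h import *
p,r=cur(); z=r.as_matrix()[:,2]; x=r.as_matrix()[:,0]
yaw=np.degrees(np.arctan2(x[1],x[0])); al=np.degrees(np.arcsin(np.hypot(z[0],z[1])))
g=p-r.apply([0,0,GO]); xs=np.array([np.cos(np.radians(yaw)),np.sin(np.radians(yaw)),0]); d=np.array([.478,-.168,0])-g
print(yaw,al,g,d@xs,d@[-xs[1],xs[0],0])
json.dump([al,float(d@xs),float(g[2])],open('T.json','w'))
E
python3 - <<'E'
from h import *
scoop_now()
p,r=cur()
a=(p+[0,0,.06],r)
b=tool_for(LIP,inbin(-115,0,105),BY,26)
rows([a,b],0)
E
```

```text
74.96932312125784 24.947723088809024 [ 0.44440441 -0.29701943  0.03527537] 0.13331785778112848 0.0010132160477152841
scoop yaw 74.9 pitch 0.0 roll -0.0 org [ 0.4791 -0.1683 -0.    ] lip in bin mm [-208.8   12.5    5. ] rim back [-290.4   27.7   41. ]
[[1.27,0.0,-2.72,0.0,0.0,0.0,0.0],[1.26,0.0,-2.72,0.0,0.0,0.0,0.0],[3.89,0.54,-1.27,0.6,-6.5,-2.6,0.0],[3.69,0.69,-1.7,0.5,-6.5,-2.6,0.0],[3.44,0.84,-2.12,0.6,-6.4,-2.6,0.0]]
[[3.14,0.97,-2.49,0.5,-6.5,-2.6,0.0]]
6 rows
```

Emit:
drive_tool --pt "1.27 0 -2.7 0 0 0 0" --pt "1.27 0 -2.7 0 0 0 0" --pt "3.9 0.55 -1.3 0.6 -6.5 -2.6 0" --pt "3.7 0.7 -1.7 0.5 -6.5 -2.6 0" --pt "3.45 0.85 -2.1 0.6 -6.4 -2.6 0"

```text
time: 6.78
position: [0.4854, -0.2055, 0.1621]
orientation: [0.748, 0.662, 0.037, -0.028]
wrist_force: [0.0, -1.0, -0.7]
gripper_width: 0.17
finger_force: 107.4
```

Emit:
drive_tool --pt "3.15 0.95 -2.5 0.5 -6.5 -2.6 0" --pt "0 0 0 0 0 0 0" --pt "0 0 0 0 0 0 0"

```text
time: 7.15
position: [0.4979, -0.1785, 0.1886]
orientation: [0.734, 0.679, -0.007, 0.005]
wrist_force: [-0.6, -0.7, -1.9]
gripper_width: 0.166
finger_force: 107.6
```

Run:
```python
from h import *
scoop_now()
shot('wrist','e')
for l in ('scoop_lip','scoop_pocket','bin','bin_rod_mid','bin_low'): pp('wrist',l,1)
shot('top')
for l in ('scoop_lip','scoop_pocket','bin','bin_rod_mid','bin_low'): pp('top',l,1)
for d in pinpoint('top','nut_1')[:9]: print(np.round(d['xyz'],3),round(d['p'],2))
```

```text
scoop yaw 85.6 pitch 25.9 roll 0.1 org [ 0.506  -0.074   0.1173] lip in bin mm [-114.     0.6  103.9] rim back [-172.9    0.4  172.5]
wrist bin pin [ 0.624 -0.237 -0.005] 0.19
wrist bin_low pin [ 0.506 -0.059  0.143] 0.69
top scoop_lip pin [ 0.51  -0.03   0.107] 0.61
top scoop_pocket pin [0.521 0.079 0.067] 0.28
top bin pin [0.519 0.09  0.05 ] 0.24
top bin_rod_mid pin [0.516 0.02  0.122] 0.76
top bin_low pin [0.52  0.088 0.053] 0.67
[0.496 0.128 0.031] 0.63
[0.493 0.058 0.066] 0.58
[0.521 0.077 0.064] 0.58
[0.491 0.09  0.045] 0.54
[0.55  0.125 0.039] 0.53
[0.525 0.113 0.048] 0.47
[0.549 0.057 0.06 ] 0.44
[0.546 0.09  0.049] 0.41
```

View pics/e.png

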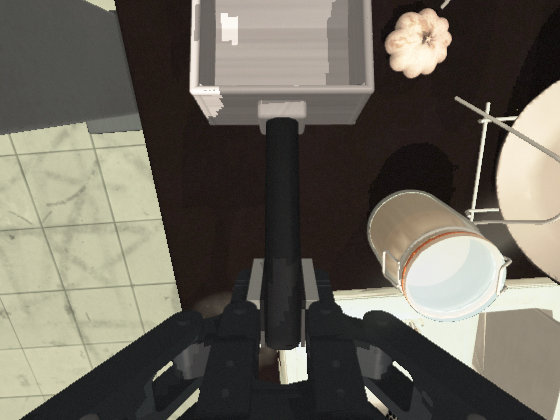

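The scoop is held centred, with its handle running straight between the pads at column 282. The bin is out of the wrist view. I'll refine the bin pose by fitting its silhouette to the top and side masks.

```bash
cat > fit.py <<'E'
from h import *
from scipy.optimize import minimize
def proj(c,P):
    cp=camera_params(c); A=R.from_quat(cp['attitude'])
    q=A.inv().apply(P-cp['xyz']); K=cp['camera_matrix']; q=q@K.T; return q[:,:2]/q[:,2:]
H=np.array([[sx*.07,sy*.052,z] for sx in(-1,1) for sy in(-1,1) for z in(0,.128)])
M={}
for c in ('top','side'):
    im=shot(c); m=masks_of(c,'bin'); print(c,[round(d['p'],2) for d in m][:3])
    cnt=max(cv2.findContours(m[0]['region'].astype(np.uint8),0,2)[0],key=cv2.contourArea)
    h=np.zeros((420,560),np.uint8); cv2.fillConvexPoly(h,cv2.convexHull(cnt),1); M[c]=cv2.resize(h,None,fx=4,fy=4,interpolation=0)
def cost(v,cs=('top','side')):
    P=R.from_euler('Z',v[2]).apply(H)+[v[0],v[1],0]; s=0
    for c in cs:
        q=((proj(c,P)+.5)*4).astype(np.float32); r=np.zeros(M[c].shape,np.uint8); cv2.fillConvexPoly(r,cv2.convexHull(np.int32(np.round(q*16))),1,shift=4)
        s+=1-np.sum(r&M[c])/np.sum(r|M[c])
    return s
for cs in (('top',),('side',),('top','side')):
    o=minimize(cost,[.5185,.0785,np.radians(85.5)],args=(cs,),method='Nelder-Mead',options=dict(initial_simplex=[[.5185,.0785,1.49],[.525,.0785,1.49],[.5185,.085,1.49],[.5185,.0785,1.53]]))
    print(cs,o.x[:2].round(4),np.degrees(o.x[2]).round(1),o.fun.round(3))
for l in ('bin_rod_mid','bin_low'): pp('side',l,1)
E
python3 fit.py
```

```text
top [0.84]
side [0.96]
('top',) [0.5202 0.077 ] 86.0 0.094
('side',) [0.5256 0.0728] 92.4 0.52
('top', 'side') [0.5197 0.0765] 88.8 0.632
side bin_rod_mid pin [ 0.623 -0.245 -0.001] 0.62
side bin_low pin [0.522 0.083 0.052] 0.75
```

```bash
echo '[[0.519,0.078,0],86.0]' > bin.json
python3 - <<'E'
from h import *
scoop_now()
rows([tool_for(LIP,inbin(-100,0,ramp(-100)+6),BY,28),tool_for(LIP,inbin(-40,0,ramp(-40)+4.5),BY,28)],0,vmax=2.5)
E
```

```text
scoop yaw 85.5 pitch 26.0 roll -0.0 org [ 0.5066 -0.0744  0.1183] lip in bin mm [-113.9    1.4  104.9] rim back [-172.7    1.9  173.6]
[[1.73,0.25,1.64,0.0,-2.0,-0.5,0.0],[2.04,0.0,0.81,0.0,0.0,0.0,0.0],[2.05,0.0,0.8,0.0,0.0,0.0,0.0],[2.04,0.0,0.81,0.0,0.0,0.0,0.0]]
4 rows
```

Emit:
drive_tool --pt "1.75 0.25 1.65 0 -2 -0.5 0" --pt "2.05 0 0.8 0 0 0 0" --pt "2.05 0 0.8 0 0 0 0" --pt "2.05 0 0.8 0 0 0 0" --pt "0 0 0 0 0 0 0"

```text
time: 8.72
position: [0.5063, -0.1009, 0.1455]
orientation: [0.731, 0.682, -0.019, 0.018]
wrist_force: [-0.3, 1.2, 0.3]
gripper_width: 0.165
finger_force: 107.8
```

Run:
```python
from h import *
scoop_now(); s=state(); print(s['wrist_force'],s['wrist_torque'])
a=shot('wrist'); b=shot('top')
im=np.hstack([cv2.resize(a[:220,140:420],(400,314)),cv2.resize(b[180:260,225:327],(400,314))])
cv2.imwrite('pics/f.png',im[:,:,::-1])
for l in ('scoop_lip','scoop_pocket','bin_rod_mid'): pp('top',l,1)
```

```text
scoop yaw 86.1 pitch 27.9 roll 0.0 org [0.5133 0.0011 0.0706] lip in bin mm [-38.5   0.4  55.8] rim back [-95.    0.3 126.4]
[-0.29250151  1.20700138  0.26337935] [0.40404678 0.00699439 0.035877  ]
top scoop_lip pin [0.516 0.041 0.061] 0.8
top scoop_pocket pin [0.514 0.013 0.093] 0.81
top bin_rod_mid pin [0.515 0.018 0.124] 0.77
```

View pics/f.png

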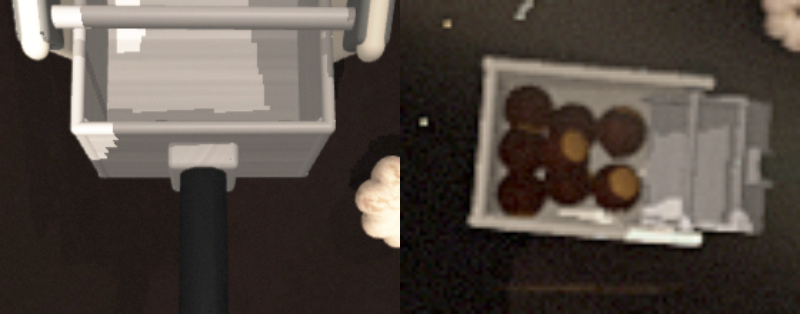

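The scoop sits centred between the side walls in the wrist view (scoop centre column 202, bin centre 202). The nuts are all ahead of the lip, so I'll dig along the ramp.

Run:
```python
from h import *
p,r=rows([tool_for(LIP,inbin(-25,0,ramp(-25)+2),BY,30),tool_for(LIP,inbin(5,0,ramp(5)+1.5),BY,31)],0,vmax=1.5)
print()
rows([tool_for(LIP,inbin(34,0,ramp(34)+1.5),BY,31)],0,p,r,vmax=1.5)
```

```text
[[0.93,0.0,0.17,0.0,-1.0,0.0,0.0],[0.93,0.0,0.16,0.0,-1.1,0.0,0.0],[1.08,0.0,0.27,0.0,-0.3,0.0,0.0],[1.09,0.0,0.27,0.0,-0.3,0.0,0.0],[1.08,0.0,0.26,0.0,-0.4,0.0,0.0]]
5 rows

[[1.01,0.0,0.31,0.0,0.0,0.0,0.0],[1.0,0.0,0.31,0.0,0.0,0.0,0.0],[1.01,0.0,0.31,0.0,0.0,0.0,0.0]]
3 rows
```

Emit:
drive_tool --pt "0.95 0 0.17 0 -1 0 0" --pt "0.95 0 0.17 0 -1 0 0" --pt "1.1 0 0.27 0 -0.3 0 0" --pt "1.1 0 0.27 0 -0.3 0 0" --pt "1.1 0 0.27 0 -0.4 0 0"

```text
time: 9.6
position: [0.5106, -0.0507, 0.131]
orientation: [0.73, 0.681, -0.038, 0.037]
wrist_force: [0.0, -2.4, 7.6]
gripper_width: 0.169
finger_force: 108.4
```

Run:
```python
from h import *
scoop_now(); s=state(); print(s['wrist_force'],s['wrist_torque'])
shot('top')
for l in ('scoop_lip','scoop_pocket'): pp('top',l,1)
bi=R.from_euler('Z',BY,degrees=True).inv()
for d in pinpoint('top','nut_1')[:9]: print(np.round(bi.apply(d['xyz']-B0)*1000),round(d['p'],2))
```

```text
scoop yaw 85.9 pitch 31.0 roll -0.2 org [0.5177 0.0471 0.0507] lip in bin mm [ 6.8 -0.9 33.8] rim back [-45.8  -0.7 107.5]
[ 0.01929105 -2.40850222  7.5902519 ] [ 0.44562406  0.03099747 -0.07469155]
top scoop_lip pin [0.519 0.089 0.04 ] 0.56
top scoop_pocket pin [0.517 0.062 0.074] 0.69
[13. 20. 57.] 0.67
[-15.  18.  67.] 0.55
[ 20. -16.  56.] 0.53
[ 49. -24.  38.] 0.51
[49. -3. 62.] 0.5
[46. 29. 35.] 0.44
[ 8. -1. 83.] 0.42
[-14. -17.  69.] 0.41
```

Emit:
drive_tool --pt "1.0 0 0.3 0 0 0 0" --pt "1.0 0 0.3 0 0 0 0" --pt "0.8 0 0.25 0 0 0 0" --pt "0 0 0 0 0 0 0"

```text
time: 10.3
position: [0.5129, -0.0305, 0.1238]
orientation: [0.731, 0.679, -0.041, 0.043]
wrist_force: [-6.3, -34.7, 33.5]
gripper_width: 0.167
finger_force: 111.5
```

Run:
```python
from h import *
scoop_now(); s=state(); print(s['wrist_force'],s['wrist_torque'])
b=shot('top')
for l in ('scoop_lip','scoop_pocket'): pp('top',l,1)
bi=R.from_euler('Z',BY,degrees=True).inv()
for d in pinpoint('top','nut_1')[:9]: print(np.round(bi.apply(d['xyz']-B0)*1000),round(d['p'],2))
```

```text
scoop yaw 85.5 pitch 31.8 roll -0.5 org [0.5207 0.0661 0.0422] lip in bin mm [25.8 -2.8 24.9] rim back [-25.8  -2.   99.2]
[ -6.33905443 -34.74688809  33.49468431] [-6.39711472  2.00873305  0.15972632]
top scoop_lip pin [0.522 0.108 0.031] 0.61
top scoop_pocket pin [0.518 0.078 0.065] 0.46
[ 47. -24.  36.] 0.65
[ 21. -21.  56.] 0.64
[48. -0. 54.] 0.64
[49. 28. 33.] 0.62
[14. -1. 80.] 0.58
[-14. -20.  69.] 0.54
[15. 20. 52.] 0.53
[-16.  20.  74.] 0.43
```

Run:
```python
from h import *
def strike(p,s,c=3):
    """lip position in bin (mm) with rim c mm under rod, scoop back-bottom s mm ahead of rod along scoop"""
    a=np.radians(-p); u=np.array([np.cos(a),np.sin(a)]); n=np.array([-np.sin(a),np.cos(a)])
    b=np.array([-62,123])-n*(44+c)+u*s; return b+83*u+5*n
L=strike(-14,-3); print(L)
P,r0=tool_for(LIP,inbin(33,0,21),BY,31)
W=[(27,25,31),(26,38,20),(26,54,10),(25.5,70,0),(25.5,84,-8),(L[0],L[1]-2,-14)]
rows([tool_for(LIP,inbin(x,0,z),BY,p) for x,z,p in W],0,P,r0,vmax=2.6,wmax=6)
```

```text
[ 25.78437772 101.60133114]
[[-0.64,0.0,-0.33,0.0,0.0,0.0,0.0],[-0.77,0.0,0.82,0.0,5.5,0.0,0.0],[-0.84,0.0,0.74,0.0,5.5,0.0,0.0],[-0.54,0.0,0.53,0.0,5.0,0.0,0.0],[-0.58,0.0,0.47,0.0,5.0,0.0,0.0]]
[[-0.42,0.0,0.55,0.0,5.0,0.0,0.0],[-0.47,0.0,0.5,0.0,5.0,0.0,0.0],[-0.2,0.0,0.42,0.0,4.0,0.0,0.0],[-0.24,0.0,0.4,0.0,4.0,0.0,0.0],[0.05,0.0,0.14,0.0,3.0,0.0,0.0]]
[[0.04,0.0,0.13,0.0,3.0,0.0,0.0]]
11 rows
```

Emit:
drive_tool --pt "-0.65 0 -0.33 0 0 0 0" --pt "-0.77 0 0.82 0 5.5 0 0" --pt "-0.84 0 0.74 0 5.5 0 0" --pt "-0.54 0 0.53 0 5 0 0" --pt "-0.58 0 0.47 0 5 0 0"

```text
time: 11.12
position: [0.5089, -0.0581, 0.0957]
orientation: [0.725, 0.676, 0.095, -0.09]
wrist_force: [0.5, 0.8, -1.4]
gripper_width: 0.168
finger_force: 107.6
```

Emit:
drive_tool --pt "-0.42 0 0.55 0 5 0 0" --pt "-0.47 0 0.5 0 5 0 0" --pt "0 0 0 0 0 0 0"

```text
time: 11.5
position: [0.508, -0.0639, 0.0818]
orientation: [0.715, 0.665, 0.157, -0.148]
wrist_force: [0.3, 0.5, -1.7]
gripper_width: 0.169
finger_force: 107.6
```

```bash
cat > look.py <<'E'
from h import *
import sys
def look(n):
    o,S=scoop_now(); s=state(); print(s['wrist_force'].round(1),s['wrist_torque'].round(2))
    a=shot('wrist'); pp('wrist','scoop_pocket',1); print('expect pocket',(o+S.apply([0,0,.026])).round(3))
    b=shot('top')
    bi=R.from_euler('Z',BY,degrees=True).inv()
    for d in pinpoint('top','nut_1')[:10]:
        x=np.array(d['xyz']); print('bin',np.round(bi.apply(x-B0)*1000),'scoop',np.round(S.inv().apply(x-o)*1000),round(d['p'],2))
    if n:
        im=np.hstack([cv2.resize(a[:220,140:420],(400,314)),cv2.resize(b[180:260,225:327],(400,314))])
        cv2.imwrite(f'pics/{n}.png',im[:,:,::-1])
look(sys.argv[1] if len(sys.argv)>1 else None)
E
python3 look.py g
```

```text
scoop yaw 85.9 pitch 0.0 roll 0.2 org [0.517  0.0612 0.0634] lip in bin mm [24.1  0.7 68.4] rim back [-58.9   0.8 104.5]
[ 0.3  0.5 -1.7] [-0.81  0.06 -0.  ]
wrist scoop_pocket pin [0.514 0.064 0.091] 0.83
expect pocket [0.517 0.061 0.089]
bin [  9. -19.  90.] scoop [ 26. -20.  27.] 0.7
bin [46. 29. 31.] scoop [ 63.  28. -33.] 0.64
bin [48. -4. 53.] scoop [ 65.  -4. -10.] 0.58
bin [ 48. -20.  38.] scoop [ 65. -21. -25.] 0.57
bin [-27. -19.  84.] scoop [-10. -19.  21.] 0.57
bin [-29.  15.  86.] scoop [-12.  15.  22.] 0.43
bin [ 5. 21. 87.] scoop [21. 20. 24.] 0.41
```

View pics/g.png

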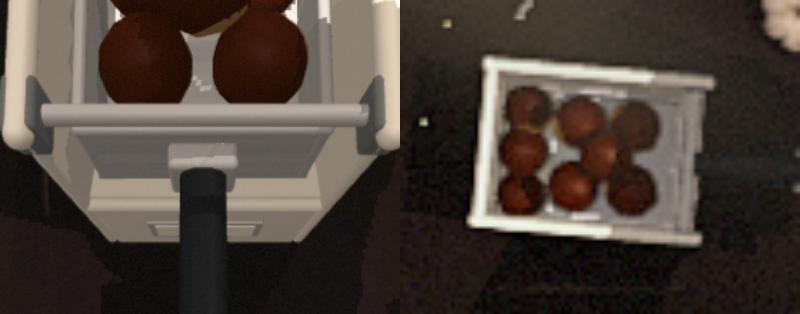

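Picture: five nuts are in the scoop (four in the pocket, one on top at (605,152) in the right half). Three stay at the back of the bin. Next I raise it inside the bin to just under the rod with the front up.

```bash
cat >> h.py <<'E'
def strike(p,s,c):
    a=np.radians(-p); u=np.array([np.cos(a),np.sin(a)]); n=np.array([-np.sin(a),np.cos(a)])
    b=np.array([-62,123])-n*(44+c)+u*s; return b+83*u+5*n
E
python3 - <<'E'
from h import *
L=strike(-12,-1,2.5); print(L)
rows([tool_for(LIP,inbin(x,0,z),BY,p) for x,z,p in [(26,84,-7),(L[0],L[1],-12)]],0,vmax=2,wmax=4)
E
```

```text
[26.83643843 99.45563322]
[[-0.16,0.0,0.32,0.0,3.5,0.0,0.0],[-0.18,0.0,0.31,0.0,3.6,0.0,0.0],[0.11,0.0,0.02,0.0,2.5,0.0,0.0],[0.12,0.0,0.02,0.0,2.5,0.0,0.0]]
4 rows
```

Emit:
drive_tool --pt "-0.16 0 0.32 0 3.5 0 0" --pt "-0.18 0 0.31 0 3.6 0 0" --pt "0.11 0 0.02 0 2.5 0 0" --pt "0.12 0 0.02 0 2.5 0 0" --pt "0 0 0 0 0 0 0"

```text
time: 12.32
position: [0.5092, -0.0607, 0.0773]
orientation: [0.693, 0.646, 0.232, -0.217]
wrist_force: [-0.8, 0.2, -2.1]
gripper_width: 0.17
finger_force: 107.8
```

```bash
python3 look.py
python3 - <<'E'
from h import *
L=strike(-12,-1,2.5);print(L)
p,r=cur()
rows([tool_for(LIP,inbin(L[0],0,L[1]),BY,-12)],0)
L=strike(-12,-36,2.5)
rows([tool_for(LIP,inbin(L[0],0,L[1]),BY,-12)],0,vmax=.9)
E
```

```text
scoop yaw 86.0 pitch -12.1 roll 0.0 org [0.5181 0.0655 0.0858] lip in bin mm [26.5  0.  99.3] rim back [-62.2   0.  117. ]
[-0.8  0.2 -2.1] [-1.03  0.08 -0.  ]
wrist scoop_pocket pin [0.494 0.046 0.104] 0.7
expect pocket [0.518 0.06  0.111]
bin [49. -3. 53.] scoop [ 53.  -3. -45.] 0.7
bin [-35.  19. 102.] scoop [-19.  19.  21.] 0.62
bin [-34. -23.  99.] scoop [-18. -23.  18.] 0.52
bin [ -1. -18. 110.] scoop [ 16. -18.  21.] 0.51
bin [45. 27. 32.] scoop [ 45.  27. -64.] 0.46
bin [ -5.  22. 109.] scoop [12. 22. 21.] 0.45
[26.83643843 99.45563322]
[[0.0,-0.01,0.0,0.0,-0.1,0.0,0.0]]
1 rows
[[-0.79,0.0,-0.37,0.0,0.0,0.0,0.0],[-0.79,-0.01,-0.37,0.0,0.0,0.0,0.0],[-0.8,0.0,-0.37,0.0,-0.1,0.0,0.0],[-0.79,0.0,-0.37,0.0,0.0,0.0,0.0]]
4 rows
```

Emit:
drive_tool --pt "-0.8 0 -0.37 0 0 0 0" --pt "-0.8 0 -0.37 0 0 0 0" --pt "-0.8 0 -0.37 0 0 0 0" --pt "-0.8 0 -0.37 0 0 0 0"

```text
time: 13.02
position: [0.5068, -0.0957, 0.0699]
orientation: [0.693, 0.646, 0.233, -0.217]
wrist_force: [-0.5, -0.4, -2.4]
gripper_width: 0.168
finger_force: 107.7
```

```bash
python3 look.py i
python3 - <<'E'
from h import *
L=strike(-12,-66,2.5)
rows([tool_for(LIP,inbin(L[0],0,L[1]),BY,-12)],0,vmax=.8)
E
```

```text
scoop yaw 86.0 pitch -12.1 roll -0.0 org [0.5157 0.0305 0.0783] lip in bin mm [-8.6 -0.  91.8] rim back [-97.3   0.  109.6]
[-0.5 -0.4 -2.4] [-1.    0.05 -0.01]
wrist scoop_pocket pin [0.512 0.027 0.107] 0.7
expect pocket [0.515 0.025 0.104]
bin [ 47. -24.  39.] scoop [ 84. -24. -58.] 0.67
bin [-30. -17. 104.] scoop [ 22. -17.  21.] 0.63
bin [48. -3. 53.] scoop [ 88.  -3. -45.] 0.61
bin [-75.  19.  96.] scoop [-23.  19.  23.] 0.58
bin [-45.  -1. 131.] scoop [13. -1. 51.] 0.54
bin [-34.  21. 105.] scoop [19. 21. 23.] 0.46
bin [-70. -20.  90.] scoop [-19. -20.  16.] 0.46
bin [45. 27. 32.] scoop [ 80.  27. -65.] 0.44
[[-0.66,0.0,-0.32,0.0,0.0,0.0,0.0],[-0.66,0.0,-0.33,0.0,-0.1,0.0,0.0],[-0.66,0.0,-0.32,0.0,0.0,0.0,0.0],[-0.66,0.0,-0.32,0.0,0.0,0.0,0.0]]
4 rows
```

View pics/i.png

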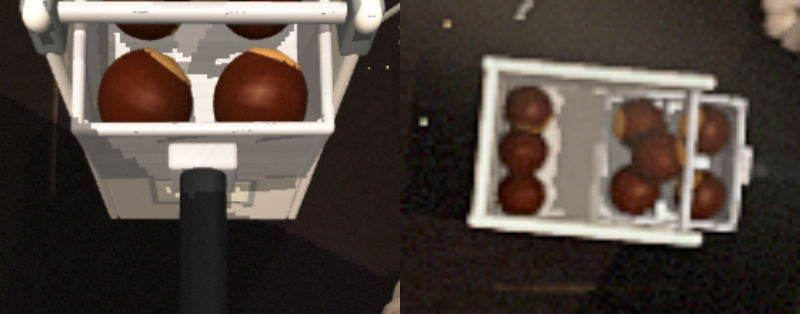

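The rear pair is past the rod and the fifth nut at (655,157) is held back by it, as wanted. Continuing the strike slowly.

Emit:
drive_tool --pt "-0.66 0 -0.32 0 0 0 0" --pt "-0.66 0 -0.32 0 0 0 0" --pt "-0.66 0 -0.32 0 0 0 0" --pt "0 0 0 0 0 0 0"

```text
time: 13.72
position: [0.5054, -0.117, 0.0656]
orientation: [0.694, 0.646, 0.233, -0.217]
wrist_force: [0.4, 0.1, -0.9]
gripper_width: 0.168
finger_force: 107.6
```

```bash
python3 look.py
```

```text
scoop yaw 86.0 pitch -12.1 roll 0.0 org [0.5143 0.0092 0.0741] lip in bin mm [-30.   -0.1  87.6] rim back [-1.187e+02 -1.000e-01  1.053e+02]
[ 0.4  0.1 -0.9] [-0.9   0.08  0.01]
wrist scoop_pocket pin [0.511 0.004 0.101] 0.61
expect pocket [0.514 0.004 0.099]
bin [47. -3. 51.] scoop [109.  -3. -47.] 0.71
bin [-57. -18. 102.] scoop [ 18. -18.  25.] 0.6
bin [-93.  16.  90.] scoop [-20.  16.  21.] 0.6
bin [-92. -20.  90.] scoop [-19. -20.  20.] 0.59
bin [ 9.  2. 46.] scoop [ 71.   2. -44.] 0.59
bin [ 48. -23.  39.] scoop [107. -23. -59.] 0.46
bin [47. 27. 30.] scoop [104.  27. -67.] 0.42
bin [-62.  20.  96.] scoop [11. 20. 20.] 0.42
```

The fifth nut fell back into the bin at (9,2,46), and four lie in the pocket. I'll finish drawing out, then plan the carry.

Run:
```python
from h import *
s=state();p,r=cur();y=r.as_matrix()[:,1];print(s['qpos'].round(2),'tool y az',np.degrees(np.arctan2(y[1],y[0])),'az',np.degrees(np.arctan2(p[1],p[0])))
L=strike(-12,-125,2.5)
a=tool_for(LIP,inbin(L[0],0,L[1]),BY,-13)
b=tool_for(LIP,inbin(L[0]-25,0,L[1]+70),BY,-15)
p,r=rows([a],0,vmax=1.6)
rows([b],0,p,r,vmax=2.)
```

```text
[-0.53  0.28 -0.05  1.56  0.57  1.02] tool y az -3.9953038820026374 az -12.961929194932472
[[-1.23,0.0,-0.52,0.0,0.2,0.0,0.0],[-1.24,0.0,-0.52,0.0,0.1,0.0,0.0],[-1.23,0.0,-0.52,0.0,0.2,0.0,0.0],[-1.23,0.0,-0.53,0.0,0.2,0.0,0.0],[-1.23,0.0,-0.53,0.0,0.2,0.0,0.0]]
5 rows
[[0.52,0.0,-1.64,0.0,0.5,0.0,0.0],[0.52,0.0,-1.63,0.0,0.5,0.0,0.0],[0.55,0.0,-1.62,0.0,0.5,0.0,0.0],[0.56,0.0,-1.62,0.0,0.5,0.0,0.0]]
4 rows
```

Emit:
drive_tool --pt "-1.0 0 -0.43 0 0.2 0 0" --pt "-1.25 0 -0.52 0 0.1 0 0" --pt "-1.25 0 -0.52 0 0.2 0 0" --pt "-1.25 0 -0.53 0 0.2 0 0" --pt "-1.4 0 -0.6 0 0.2 0 0"

```text
time: 14.55
position: [0.5007, -0.182, 0.0487]
orientation: [0.692, 0.645, 0.238, -0.222]
wrist_force: [-0.2, -0.2, -2.9]
gripper_width: 0.168
finger_force: 107.6
```

```bash
python3 look.py
python3 - <<'E'
from h import *
s=state(); print(s['qpos'].round(2))
o,S=scoop_now(); lip=o+S.apply(LIP)
# kinematics probing only: waypoints for the carry
C=np.array([.668,.359,0]); psi=50
d=np.array([np.cos(np.radians(psi)),np.sin(np.radians(psi)),0])
w1=tool_for(LIP,lip+[-.02,-.01,.13],82,-15)
w2=tool_for(LIP,C-d*.12+[0,0,.19],psi,-14)
p,r=rows([w1],0,vmax=2.2); rows([w2],0,p,r,vmax=3.2,wmax=5)
E
```

```text
scoop yaw 86.0 pitch -13.1 roll -0.0 org [ 0.5096 -0.056   0.0592] lip in bin mm [-95.5   0.   73.3] rim back [-1.845e+02  1.000e-01  8.960e+01]
[-0.2 -0.2 -2.9] [-1.05  0.06  0.04]
wrist scoop_pocket pin [ 0.509 -0.06   0.084] 0.79
expect pocket [ 0.509 -0.062  0.084]
bin [-159.   19.   77.] scoop [-20.  18.  23.] 0.65
bin [-125.  -20.   83.] scoop [ 15. -20.  22.] 0.64
bin [-128.   20.   81.] scoop [11. 20. 20.] 0.63
bin [-156.  -20.   73.] scoop [-18. -20.  18.] 0.59
bin [49. -4. 54.] scoop [177.  -4. -46.] 0.53
bin [ 45. -24.  37.] scoop [170. -24. -63.] 0.51
bin [44. 29. 29.] scoop [167.  29. -70.] 0.46
bin [11. -0. 46.] scoop [139.  -0. -45.] 0.45
bin [-310. -130.   -2.] scoop [-185. -130.  -20.] 0.19
[-0.63  0.39  0.04  1.62  0.55  0.9 ]
scoop yaw 86.0 pitch -13.1 roll 0.0 org [ 0.5097 -0.0552  0.0593] lip in bin mm [-94.7  -0.1  73.5] rim back [-183.7   -0.    89.8]
[[1.14,-0.51,-1.74,-0.4,0.3,0.5,0.0],[1.15,-0.51,-1.73,-0.4,0.3,0.5,0.0],[1.16,-0.5,-1.73,-0.5,0.4,0.5,0.0],[1.16,-0.51,-1.73,-0.4,0.3,0.5,0.0],[1.17,-0.49,-1.73,-0.4,0.3,0.6,0.0]]
[[1.17,-0.5,-1.72,-0.4,0.3,0.5,0.0]]
6 rows
[[2.23,-0.28,1.99,-1.8,-0.1,2.2,0.0],[2.22,-0.43,1.98,-1.9,-0.1,2.3,0.0],[2.21,-0.58,1.96,-1.8,-0.1,2.2,0.0],[2.18,-0.73,1.93,-1.9,0.0,2.3,0.0],[2.15,-0.88,1.9,-1.8,-0.1,2.2,0.0]]
[[2.12,-1.02,1.87,-1.9,-0.1,2.3,0.0],[2.07,-1.16,1.84,-1.8,-0.1,2.2,0.0],[2.04,-1.3,1.79,-1.9,-0.1,2.3,0.0],[1.98,-1.44,1.74,-1.8,-0.1,2.2,0.0],[1.92,-1.57,1.69,-1.9,0.0,2.2,0.0]]
[[1.86,-1.7,1.63,-1.8,-0.1,2.3,0.0]]
11 rows
```

Four nuts are in the scoop and four remain in the bin, confirmed by the detections. Now a gently ramped lift and carry towards the pan.

Emit:
drive_tool --pt "0.4 -0.2 -0.7 -0.2 0.2 0.2 0" --pt "0.9 -0.4 -1.3 -0.4 0.3 0.5 0" --pt "1.3 -0.6 -1.9 -0.5 0.4 0.6 0" --pt "1.3 -0.6 -1.9 -0.5 0.4 0.6 0" --pt "1.3 -0.6 -1.9 -0.5 0.4 0.6 0"

```text
time: 15.38
position: [0.4759, -0.186, 0.1439]
orientation: [0.706, 0.622, 0.256, -0.223]
wrist_force: [0.3, -0.7, -1.9]
gripper_width: 0.173
finger_force: 107.6
```

Emit:
drive_tool --pt "1.0 -0.4 -1.6 -0.3 0.1 0.4 0" --pt "0.6 -0.2 -0.9 -0.1 0.0 0.2 0" --pt "0.2 -0.1 -0.3 0 0 0 0"

```text
time: 15.75
position: [0.4687, -0.1894, 0.1753]
orientation: [0.71, 0.617, 0.257, -0.223]
wrist_force: [0.6, 0.2, -1.4]
gripper_width: 0.17
finger_force: 107.7
```

```bash
python3 look.py
cat >> h.py <<'E'
def ramped(P,Q,n,grip=0):
    """n rows with smooth (sin^2) speed profile from the current pose"""
    p,r=cur(); p0,r0=p,r; w=(r.inv()*Q).as_rotvec(degrees=True); out=[]
    t=np.arange(1,n+1)/n; f=t-np.sin(2*np.pi*t)/(2*np.pi)
    for k in f:
        Pi=p0+(P-p0)*k; Ri=r0*R.from_rotvec(w*k,degrees=True)
        dx=np.round(r.inv().apply(Pi-p)*100,2)+0.; dw=np.round((r.inv()*Ri).as_rotvec(degrees=True),1)+0.
        p=p+r.apply(dx/100); r=r*R.from_rotvec(dw,degrees=True); out.append([*map(float,dx),*map(float,dw),grip])
    for i in range(0,n,5): print(str(out[i:i+5]).replace(' ',''))
    return p,r
PAN=np.array([.668,.359,0])
def panpt(psi,back,z):
    d=np.array([np.cos(np.radians(psi)),np.sin(np.radians(psi)),0]); return PAN-d*back+[0,0,z]
E
python3 - <<'E'
from h import *
ramped(*tool_for(LIP,panpt(55,.14,.17),55,-14),17)
E
```

```text
scoop yaw 82.0 pitch -14.8 roll -0.0 org [ 0.4862 -0.0647  0.1896] lip in bin mm [-106.3   20.1  205. ] rim back [-195.6   26.3  218.6]
[ 0.6  0.2 -1.4] [-1.05  0.11  0.01]
wrist scoop_pocket pin [ 0.484 -0.068  0.215] 0.89
expect pocket [ 0.485 -0.071  0.215]
bin [-167.   41.  205.] scoop [-19.  16.  21.] 0.74
bin [-138.   43.  213.] scoop [10. 21. 21.] 0.72
bin [10.  0. 49.] scoop [ 115.  -12. -176.] 0.66
bin [43. 27. 31.] scoop [ 140.   17. -201.] 0.64
bin [ 48. -23.  35.] scoop [ 150.  -32. -200.] 0.63
bin [-169.    3.  204.] scoop [-18. -22.  20.] 0.6
bin [-134.    5.  216.] scoop [ 18. -17.  22.] 0.47
bin [47. -2. 53.] scoop [ 152.  -11. -181.] 0.46
[[0.03,0.0,0.03,0.0,0.0,0.0,0],[0.19,-0.02,0.19,-0.2,0.0,0.2,0],[0.49,-0.04,0.51,-0.4,0.0,0.5,0],[0.9,-0.09,0.92,-0.7,-0.1,0.9,0],[1.34,-0.18,1.38,-1.1,0.0,1.3,0]]
[[1.77,-0.31,1.82,-1.5,-0.1,1.8,0],[2.12,-0.5,2.17,-1.7,-0.1,2.1,0],[2.34,-0.71,2.39,-2.0,-0.1,2.4,0],[2.38,-0.92,2.43,-2.0,-0.1,2.5,0],[2.27,-1.07,2.32,-1.9,-0.1,2.3,0]]
[[2.0,-1.12,2.05,-1.8,0.0,2.2,0],[1.63,-1.04,1.67,-1.5,-0.1,1.7,0],[1.21,-0.86,1.24,-1.1,-0.1,1.4,0],[0.8,-0.6,0.82,-0.7,0.0,0.9,0],[0.43,-0.35,0.44,-0.4,0.0,0.5,0]]
[[0.16,-0.14,0.17,-0.2,0.0,0.1,0],[0.03,-0.02,0.03,0.0,0.0,0.1,0]]
```

Run:
```python
from h import *
ramped(*tool_for(LIP,panpt(55,.14,.2),55,-14),15)
```

```text
[[0.04,0.0,0.04,0.0,0.0,0.0,0],[0.3,-0.03,0.25,-0.3,0.0,0.3,0],[0.77,-0.06,0.65,-0.5,0.0,0.7,0],[1.37,-0.14,1.14,-1.1,-0.1,1.3,0],[1.99,-0.29,1.67,-1.5,-0.1,1.8,0]]
[[2.52,-0.49,2.11,-1.9,-0.1,2.3,0],[2.86,-0.76,2.38,-2.2,-0.1,2.7,0],[2.96,-1.04,2.46,-2.2,-0.1,2.7,0],[2.78,-1.21,2.3,-2.2,-0.1,2.7,0],[2.38,-1.24,1.96,-1.9,-0.1,2.3,0]]
[[1.83,-1.11,1.5,-1.5,0.0,1.8,0],[1.22,-0.82,1.01,-1.0,-0.1,1.3,0],[0.69,-0.49,0.56,-0.6,0.0,0.7,0],[0.26,-0.19,0.21,-0.3,0.0,0.2,0],[0.04,-0.03,0.03,0.0,0.0,0.1,0]]
```

Emit:
drive_tool --pt "0.3 0 0.25 -0.3 0 0.3 0" --pt "0.8 -0.05 0.7 -0.5 0 0.7 0" --pt "1.4 -0.15 1.15 -1.1 -0.1 1.3 0" --pt "2.0 -0.3 1.65 -1.5 -0.1 1.8 0" --pt "2.5 -0.5 2.1 -1.9 -0.1 2.3 0"

```text
time: 16.58
position: [0.4763, -0.0965, 0.1741]
orientation: [0.754, 0.563, 0.27, -0.203]
wrist_force: [0.7, 0.5, -2.4]
gripper_width: 0.164
finger_force: 107.6
```

Emit:
drive_tool --pt "2.85 -0.75 2.4 -2.2 -0.1 2.7 0" --pt "2.95 -1.05 2.45 -2.2 -0.1 2.7 0" --pt "2.8 -1.2 2.3 -2.2 -0.1 2.7 0" --pt "2.4 -1.25 1.95 -1.9 -0.1 2.3 0" --pt "1.8 -1.1 1.5 -1.5 0 1.8 0"

```text
time: 17.2
position: [0.4899, 0.0788, 0.1734]
orientation: [0.825, 0.456, 0.293, -0.162]
wrist_force: [-0.0, -1.0, -2.5]
gripper_width: 0.164
finger_force: 107.7
```

Emit:
drive_tool --pt "1.2 -0.8 1.0 -1.0 -0.1 1.3 0" --pt "0.7 -0.5 0.55 -0.6 0 0.7 0" --pt "0.3 -0.2 0.25 -0.3 0 0.2 0"

```text
time: 17.58
position: [0.4928, 0.11, 0.1731]
orientation: [0.836, 0.436, 0.296, -0.154]
wrist_force: [0.0, -0.8, -2.3]
gripper_width: 0.165
finger_force: 107.7
```

```bash
python3 look.py
python3 - <<'E'
from h import *
print(state()['qpos'].round(2))
a=shot('wrist','w'); pp('wrist','saucepan_in',1); pp('top','saucepan_in',1); pp('wrist','saucepan',1)
shot('top','t'); 
for l in ('saucepan_in','saucepan','kitchen_timer'): pp('top',l,1)
cp=camera_params('wrist'); A=R.from_quat(cp['attitude']); print(cp['xyz'].round(3),'fwd',A.apply([0,0,1]).round(2),'down',A.apply([0,1,0]).round(2))
E
```

```text
scoop yaw 55.1 pitch -14.1 roll -0.1 org [0.5649 0.2134 0.1858] lip in bin mm [171.4 -56.2 200.6] rim back [ 94.8 -10.3 215.3]
[ 0.  -0.8 -2.3] [-0.8   0.52 -0.02]
wrist scoop_pocket pin [0.559 0.21  0.21 ] 0.64
expect pocket [0.561 0.208 0.211]
bin [109. -42. 196.] scoop [-19. -20.  15.] 0.75
bin [125.  -8. 202.] scoop [-21.  18.  22.] 0.7
bin [45. 31. 31.] scoop [-149.   10. -122.] 0.62
bin [140. -55. 213.] scoop [ 17. -16.  24.] 0.58
bin [49. -1. 52.] scoop [-125.  -15. -107.] 0.56
bin [10. -1. 49.] scoop [-158.  -35. -101.] 0.54
bin [155. -24. 209.] scoop [13. 19. 21.] 0.5
bin [ 44. -24.  39.] scoop [-121.  -38. -121.] 0.42
bin [177.  64.   0.] scoop [ -63.  107. -175.] 0.39
[-0.1  -0.45 -0.54  1.1   0.58  2.2 ]
top saucepan_in pin [0.668 0.357 0.029] 0.63
top saucepan_in pin [0.667 0.356 0.03 ] 0.74
top saucepan pin [0.66  0.422 0.008] 0.84
top kitchen_timer pin [ 0.463  0.256 -0.001] 0.92
[0.48  0.088 0.337] fwd [ 0.2   0.28 -0.94] down [-0.54 -0.77 -0.34]
```

View pics/w.png

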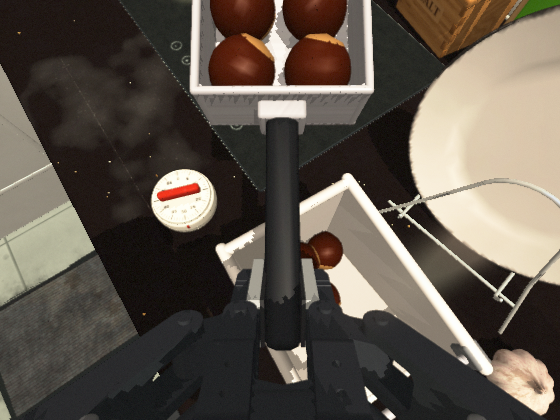

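The picture shows all four nuts in the pocket (rear pair at (241,68) and (317,68)), with the bin and timer cleared. Now to the pan and the tilt.

Run:
```python
from h import *
p,r=ramped(*tool_for(LIP,panpt(55,.05,.115),55,-12),9)
print()
rows([tool_for(LIP,panpt(55,b,z),55,q) for b,z,q in [(.045,.1,0),(.04,.09,10),(.037,.085,22),(.035,.08,38)]],0,p,r,wmax=5.5)
```

```text
[[0.02,0.0,0.1,0.0,0.0,0.0,0],[0.11,-0.01,0.67,0.0,-0.1,0.0,0],[0.25,-0.01,1.54,0.0,-0.3,0.0,0],[0.4,-0.02,2.3,0.0,-0.4,0.0,0],[0.46,-0.02,2.6,0.0,-0.4,0.0,0]]
[[0.42,-0.02,2.29,0.1,-0.4,0.1,0],[0.3,-0.01,1.53,0.0,-0.3,0.0,0],[0.13,0.0,0.67,0.0,-0.1,0.0,0],[0.02,0.0,0.1,0.0,0.0,0.0,0]]

[[0.51,0.0,-0.45,0.0,-4.0,0.0,0.0],[0.48,0.0,-0.48,0.0,-4.0,0.0,0.0],[0.44,0.0,-0.51,0.0,-4.0,0.0,0.0],[0.84,0.0,-0.64,0.0,-5.0,0.0,0.0],[0.78,0.0,-0.71,0.0,-5.0,0.0,0.0]]
[[0.73,0.0,-0.76,0.0,-4.0,0.0,0.0],[0.68,0.0,-0.81,0.0,-4.0,0.0,0.0],[0.61,-0.01,-0.86,0.0,-4.0,0.0,0.0],[1.0,0.0,-1.06,0.0,-5.3,0.0,0.0],[0.9,0.0,-1.14,0.0,-5.4,0.0,0.0]]
[[0.79,0.0,-1.23,0.0,-5.3,0.0,0.0]]
11 rows
```

Run:
```python
from h import *
p,r=ramped(*tool_for(LIP,panpt(55,.05,.185),55,-12),9)
print(p)
rows([tool_for(LIP,panpt(55,b,z),55,q) for b,z,q in [(.045,.14,0),(.04,.10,10),(.037,.085,22),(.035,.08,38)]],0,p,r,wmax=5.5)
```

```text
[[0.06,0.0,0.06,0.0,0.0,0.0,0],[0.36,-0.01,0.36,0.0,-0.1,0.0,0],[0.82,-0.01,0.83,0.0,-0.3,0.0,0],[1.24,-0.01,1.23,0.0,-0.4,0.0,0],[1.42,-0.02,1.39,0.0,-0.4,0.0,0]]
[[1.26,-0.02,1.21,0.1,-0.4,0.1,0],[0.85,-0.01,0.81,0.0,-0.3,0.0,0],[0.37,0.0,0.35,0.0,-0.1,0.0,0],[0.05,0.0,0.05,0.0,0.0,0.0,0]]
[0.54435318 0.18235524 0.16342872]
[[-0.09,0.0,0.35,0.0,-4.0,0.0,0.0],[-0.07,0.0,0.36,0.0,-4.0,0.0,0.0],[-0.04,0.0,0.36,0.0,-4.0,0.0,0.0],[0.21,0.0,0.72,0.0,-5.0,0.0,0.0],[0.27,0.0,0.7,0.0,-5.0,0.0,0.0]]
[[0.64,0.0,-0.44,0.0,-4.0,0.0,0.0],[0.62,0.0,-0.48,0.0,-4.0,0.0,0.0],[0.57,0.0,-0.52,0.0,-4.0,0.0,0.0],[1.0,0.0,-1.06,0.0,-5.3,0.0,0.0],[0.9,0.0,-1.14,0.0,-5.4,0.0,0.0]]
[[0.79,-0.01,-1.23,0.0,-5.3,0.0,0.0]]
11 rows
```

Emit:
drive_tool --pt "0.4 0 0.4 0 -0.1 0 0" --pt "0.85 0 0.85 0 -0.3 0 0" --pt "1.25 0 1.25 0 -0.4 0 0" --pt "1.4 0 1.4 0 -0.4 0 0" --pt "1.25 0 1.2 0 -0.4 0 0"

```text
time: 18.8
position: [0.5355, 0.1691, 0.1651]
orientation: [0.84, 0.438, 0.284, -0.147]
wrist_force: [-0.5, -0.3, -1.4]
gripper_width: 0.164
finger_force: 107.7
```

Emit:
drive_tool --pt "0.85 0 0.8 0 -0.3 0 0" --pt "0.4 0 0.35 0 -0.1 0 0" --pt "-0.09 0 0.35 0 -4 0 0" --pt "-0.07 0 0.36 0 -4 0 0" --pt "-0.04 0 0.36 0 -4 0 0"

```text
time: 19.42
position: [0.5472, 0.1849, 0.1538]
orientation: [0.866, 0.451, 0.191, -0.098]
wrist_force: [0.9, 0.1, -2.0]
gripper_width: 0.17
finger_force: 107.6
```

```bash
python3 look.py
python3 - <<'E'
from h import *
print(state()['qpos'].round(2))
rows([tool_for(LIP,panpt(55,b,z),55,q) for b,z,q in [(.04,.10,10),(.037,.085,22),(.035,.08,38)]],0,wmax=5.5)
E
```

```text
scoop yaw 55.0 pitch 0.1 roll -0.1 org [0.6191 0.2876 0.1353] lip in bin mm [ 251.2 -106.4  140.2] rim back [180.2 -63.6 176.4]
[ 0.9  0.1 -2. ] [-0.64  0.41 -0.02]
wrist scoop_pocket pin [0.617 0.288 0.163] 0.89
expect pocket [0.619 0.288 0.161]
bin [212. -63. 155.] scoop [-15.  17.  20.] 0.65
bin [ 225. -106.  160.] scoop [ 19. -13.  24.] 0.63
bin [190. -93. 155.] scoop [-19. -20.  20.] 0.6
bin [238. -73. 154.] scoop [12. 21. 19.] 0.52
[ 0.18 -0.19 -0.31  1.13  0.3   2.41]
[[0.21,-0.03,0.73,0.0,-5.0,0.0,0.0],[0.28,-0.03,0.71,0.1,-5.1,0.1,0.0],[0.64,0.0,-0.44,0.0,-4.0,0.0,0.0],[0.62,0.0,-0.48,0.0,-4.0,0.0,0.0],[0.57,0.0,-0.52,0.0,-4.0,0.0,0.0]]
[[1.0,0.0,-1.06,0.0,-5.3,0.0,0.0],[0.9,-0.01,-1.15,0.0,-5.4,0.0,0.0],[0.79,0.0,-1.23,0.0,-5.3,0.0,0.0]]
8 rows
```

Emit:
drive_tool --pt "0.2 0 0.73 0 -5 0 0" --pt "0.28 0 0.71 0 -5 0 0" --pt "0.64 0 -0.44 0 -4 0 0" --pt "0.62 0 -0.48 0 -4 0 0" --pt "0.57 0 -0.52 0 -4 0 0"

```text
time: 20.25
position: [0.5616, 0.2055, 0.1602]
orientation: [0.887, 0.461, 0.023, -0.011]
wrist_force: [0.1, -0.1, -0.4]
gripper_width: 0.168
finger_force: 107.6
```

Emit:
drive_tool --pt "1.0 0 -1.06 0 -5.3 0 0" --pt "0.9 0 -1.15 0 -5.4 0 0" --pt "0.8 0 -1.2 0 -5.3 0 0" --pt "0 0 0 0 0 0 0" --pt "0 0 0 0 0 0 0"

```text
time: 20.88
position: [0.5777, 0.2287, 0.1926]
orientation: [0.881, 0.459, -0.099, 0.053]
wrist_force: [1.0, 0.0, -1.6]
gripper_width: 0.169
finger_force: 107.6
```

```bash
python3 look.py
python3 - <<'E'
from h import *
print(state()['qpos'].round(2))
shot('wrist','v'); shot('top','v2')
for c in('top','wrist'):
    for d in pinpoint(c,'nut_1')[:10]: print(c,np.round(d['xyz'],3),round(d['p'],2))
for l in ('saucepan_in','saucepan'): pp('top',l,1)
E
```

```text
scoop yaw 54.9 pitch 37.9 roll -0.1 org [0.6282 0.3005 0.1012] lip in bin mm [ 259.9 -111.7   79.9] rim back [222.8 -89.2 159.3]
[ 1.   0.  -1.6] [ 0.13 -0.1   0.06]
wrist scoop_pocket pin [0.634 0.314 0.122] 0.73
expect pocket [0.637 0.314 0.122]
bin [10.  0. 50.] scoop [-155.  -33. -186.] 0.7
bin [46. -1. 56.] scoop [-134.  -16. -161.] 0.64
bin [45. 29. 32.] scoop [-132.    9. -191.] 0.59
bin [ 45. -24.  40.] scoop [-116.  -36. -167.] 0.58
[ 0.43  0.46  0.54  1.85 -0.12  2.62]
top [0.494 0.125 0.033] 0.69
top [0.547 0.123 0.036] 0.52
top [0.525 0.126 0.053] 0.48
top [0.517 0.086 0.048] 0.42
wrist [ 0.621 -0.241 -0.003] 0.65
```

Run:
```python
from h import *
p,r=rows([tool_for(LIP,panpt(55,.05,.15),55,25),tool_for(LIP,panpt(58,.16,.2),58,0)],0,vmax=4,wmax=8)
print(p)
rows([tool_for([0,0,0],[.47,-.05,.2],70,0),tool_for([0,0,0],[.478,-.168,.06],75,0)],0,p,r,vmax=4,wmax=7)
```

```text
[[-2.24,-0.03,-1.5,0.1,6.5,0.0,0.0],[-2.06,-0.02,-1.75,0.0,6.4,0.0,0.0],[-3.27,0.43,0.48,0.2,6.3,-0.7,0.0],[-3.3,0.38,0.12,0.1,6.2,-0.8,0.0],[-3.31,0.34,-0.23,0.2,6.3,-0.7,0.0]]
[[-3.26,0.3,-0.61,0.2,6.2,-0.7,0.0]]
6 rows
[0.49500674 0.08217353 0.21337129]
[[-3.18,1.07,-1.56,0.7,0.0,-1.6,0.0],[-3.21,0.97,-1.57,0.7,0.0,-1.5,0.0],[-3.24,0.85,-1.58,0.8,0.0,-1.6,0.0],[-3.26,0.75,-1.59,0.7,0.0,-1.5,0.0],[-3.27,0.64,-1.6,0.7,0.0,-1.6,0.0]]
[[-3.3,0.53,-1.61,0.7,0.0,-1.6,0.0],[-3.3,0.42,-1.61,0.7,0.0,-1.5,0.0],[-3.13,1.18,1.63,0.4,0.0,-0.9,0.0],[-3.15,1.14,1.63,0.5,0.0,-0.9,0.0],[-3.17,1.1,1.61,0.4,0.0,-0.9,0.0]]
[[-3.19,1.07,1.61,0.4,0.0,-0.9,0.0],[-3.2,1.02,1.6,0.4,0.0,-1.0,0.0]]
12 rows
```

Emit:
drive_tool --pt "-2.25 0 -1.5 0 6.5 0 0" --pt "-2.05 0 -1.75 0 6.4 0 0" --pt "-3.25 0.4 0.5 0.2 6.3 -0.7 0" --pt "-3.3 0.4 0.1 0.1 6.2 -0.8 0" --pt "-3.3 0.35 -0.25 0.2 6.3 -0.7 0"

```text
time: 22.0
position: [0.5102, 0.1107, 0.2185]
orientation: [0.865, 0.473, 0.145, -0.078]
wrist_force: [-0.1, -0.3, -0.1]
gripper_width: 0.169
finger_force: 107.7
```

Emit:
drive_tool --pt "-3.25 0.3 -0.6 0.2 6.2 -0.7 0" --pt "-3.2 1.05 -1.55 0.7 0 -1.6 0" --pt "-3.2 0.95 -1.55 0.7 0 -1.5 0" --pt "-3.25 0.85 -1.6 0.8 0 -1.6 0" --pt "-3.25 0.75 -1.6 0.7 0 -1.5 0"

```text
time: 22.62
position: [0.456, -0.0617, 0.2166]
orientation: [0.824, 0.524, 0.182, -0.115]
wrist_force: [0.3, -1.1, -1.5]
gripper_width: 0.166
finger_force: 107.7
```

Run:
```python
from h import *
scoop_now()
b=shot('top')
for d in pinpoint('top','nut_1')[:10]: print(np.round(d['xyz'],3),round(d['p'],2))
for l in ('saucepan_in','saucepan','kitchen_timer','garlic','clip_jar'): pp('top',l,1)
rows([tool_for([0,0,0],[.47,-.05,.2],70,0),tool_for([0,0,0],[.478,-.168,.05],75,0)],0,vmax=4,wmax=7)
```

```text
scoop yaw 64.9 pitch 0.1 roll -0.1 org [0.5092 0.0518 0.1981] lip in bin mm [ 11.5  -6.8 203. ] rim back [-65.9  23.1 239.1]
[0.495 0.127 0.032] 0.68
[0.7   0.386 0.03 ] 0.67
[0.526 0.125 0.052] 0.56
[0.546 0.121 0.037] 0.55
[0.666 0.388 0.025] 0.52
[0.649 0.321 0.027] 0.51
[0.703 0.336 0.026] 0.43
top saucepan_in pin [0.669 0.359 0.028] 0.73
top saucepan pin [0.662 0.422 0.005] 0.81
top kitchen_timer pin [ 0.467  0.254 -0.002] 0.69
top garlic pin [ 0.622 -0.067 -0.   ] 0.74
top clip_jar pin [ 0.628 -0.238 -0.001] 0.73
[[-3.31,0.64,-1.61,0.7,0.0,-1.5,0.0],[-3.33,0.53,-1.61,0.8,0.1,-1.6,0.0],[-3.34,0.42,-1.62,0.7,0.0,-1.5,0.0],[-3.22,1.18,1.81,0.4,0.0,-0.9,0.0],[-3.23,1.14,1.8,0.4,0.0,-0.9,0.0]]
[[-3.26,1.1,1.79,0.5,0.0,-0.9,0.0],[-3.27,1.06,1.79,0.4,0.0,-0.9,0.0],[-3.29,1.03,1.78,0.4,0.0,-1.0,0.0]]
8 rows
```

Four nuts are in the pan at z≈0.027 and the pan has not moved. Now to set the scoop down.

Emit:
drive_tool --pt "-3.3 0.65 -1.6 0.7 0 -1.5 0" --pt "-3.3 0.55 -1.6 0.8 0 -1.6 0" --pt "-3.35 0.4 -1.6 0.7 0 -1.5 0" --pt "-3.2 1.2 1.8 0.4 0 -0.9 0" --pt "-3.25 1.15 1.8 0.4 0 -0.9 0"

```text
time: 23.6
position: [0.4355, -0.2173, 0.1578]
orientation: [0.79, 0.574, 0.174, -0.126]
wrist_force: [0.2, 0.4, -0.1]
gripper_width: 0.168
finger_force: 107.8
```

Emit:
drive_tool --pt "-3.25 1.1 1.8 0.5 0 -0.9 0" --pt "-3.25 1.05 1.8 0.4 0 -0.9 0" --pt "-3.3 1.05 1.8 0.4 0 -1.0 0" --pt "0 0 0 0 0 0 0"

```text
time: 24.1
position: [0.4457, -0.2891, 0.0654]
orientation: [0.775, 0.594, 0.17, -0.133]
wrist_force: [-0.6, -0.2, -1.0]
gripper_width: 0.168
finger_force: 107.7
```

Run:
```python
from h import *
o,S=scoop_now()
rows([tool_for([0,0,0],[.478,-.168,.003],75,0)],0,vmax=1.7)
```

```text
scoop yaw 75.0 pitch -0.0 roll 0.2 org [ 0.4781 -0.1679  0.0471] lip in bin mm [-207.9   15.8   52.1] rim back [-289.4   31.5   88.1]
[[-0.62,0.0,1.33,-0.1,0.0,0.0,0.0],[-0.63,0.0,1.33,0.0,0.0,0.0,0.0],[-0.62,0.0,1.33,-0.1,0.0,-0.1,0.0]]
3 rows
```

Emit:
drive_tool --pt "-0.62 0 1.33 0 0 0 0" --pt "-0.62 0 1.33 0 0 0 0" --pt "-0.62 0 1.33 -0.1 0 0 0" --pt "0 0 0 0 0 0 0"

```text
time: 24.6
position: [0.4453, -0.289, 0.0228]
orientation: [0.775, 0.594, 0.171, -0.131]
wrist_force: [-0.8, -0.2, -1.6]
gripper_width: 0.166
finger_force: 107.7
```

Emit:
drive_tool --pt "-0.06 0 0.12 0 0 0 0" --pt "-0.05 0 0.1 0 0 0 0" --pt "0 0 0 0 0 0 0"

```text
time: 24.98
position: [0.446, -0.2899, 0.0218]
orientation: [0.775, 0.594, 0.171, -0.13]
wrist_force: [0.0, 0.0, -1.5]
gripper_width: 0.169
finger_force: 107.7
```

Run:
```python
from h import *
scoop_now(); print(state()['wrist_force'])
```

```text
scoop yaw 75.0 pitch 0.1 roll -0.1 org [ 0.4786 -0.1689  0.0033] lip in bin mm [-208.8   15.2    8.2] rim back [-290.2   31.2   44.3]
[ 0.0342494   0.04800043 -1.51239178]
```

Emit:
drive_tool --pt "-0.05 0 0.1 0 0 0 0" --pt "-0.05 0 0.1 0 0 0 0" --pt "-0.04 0 0.08 0 0 0 0" --pt "0 0 0 0 0 0 0"

```text
time: 25.48
position: [0.446, -0.29, 0.0187]
orientation: [0.775, 0.594, 0.172, -0.13]
wrist_force: [-0.9, -1.4, 3.3]
gripper_width: 0.172
finger_force: 108.4
```

Run:
```python
from h import *
scoop_now(); print(state()['wrist_force'])
```

```text
scoop yaw 74.9 pitch 0.1 roll -0.1 org [ 4.786e-01 -1.689e-01  2.000e-04] lip in bin mm [-208.8   15.2    5.2] rim back [-290.2   31.2   41.3]
[-0.91765584 -1.38707737  3.28832074]
```

Contact with the worktop is made (wrist force z +3.3 N). Releasing and backing away.

Emit:
drive_tool --pt "0 0 0 0 0 0 0.25" --pt "0 0 0 0 0 0 0.5" --pt "0 0 0 0 0 0 0.7" --pt "0 0 0 0 0 0 0.7" --pt "0 0 -1 0 0 0 0.7" --squeeze 20

```text
time: 26.1
position: [0.4445, -0.2936, 0.0272]
orientation: [0.775, 0.594, 0.171, -0.131]
wrist_force: [0.4, -0.4, -0.4]
gripper_width: 0.7
finger_force: 0.0
```

Emit:
drive_tool --pt "0 0 -2 0 0 0 0.7" --pt "0 0 -3.5 0 0 0 0.7" --pt "0 0 -4 0 0 0 0.7" --pt "0 0 -4 0 0 0 0.7" --pt "0 0 0 0 0 0 0.7"

```text
time: 26.72
position: [0.4303, -0.3507, 0.1532]
orientation: [0.775, 0.594, 0.172, -0.128]
wrist_force: [0.7, -0.4, -0.2]
gripper_width: 0.702
finger_force: 0.0
```

Run:
```python
from h import *
print(state()['position'],state()['time'],state()['wrist_force'])
b=shot('top')
for l in ('scoop','scoop_grip','scoop_lip','saucepan_in','kitchen_timer','garlic','clip_jar'): pp('top',l,1)
for d in pinpoint('top','nut_1')[:10]: print(np.round(d['xyz'],3),round(d['p'],2))
cv2.imwrite('pics/z.png',cv2.resize(b[120:290,130:470],(800,400),interpolation=cv2.INTER_CUBIC)[:,:,::-1])
```

```text
[ 0.43030504 -0.35072143  0.15322573] 26.725 [ 0.66253788 -0.38271639 -0.15469937]
top scoop pin [ 0.474 -0.164 -0.002] 0.74
top scoop_grip pin [ 0.446 -0.3    0.033] 0.98
top scoop_lip pin [ 0.491 -0.125  0.012] 0.61
top saucepan_in pin [0.666 0.357 0.028] 0.58
top kitchen_timer pin [ 0.465  0.256 -0.003] 0.6
top garlic pin [ 0.621 -0.068  0.   ] 0.71
top clip_jar pin [ 0.627 -0.237 -0.001] 0.67
[0.525 0.125 0.057] 0.7
[0.648 0.321 0.026] 0.61
[0.698 0.385 0.031] 0.57
[0.544 0.126 0.04 ] 0.55
[0.493 0.124 0.032] 0.55
[0.665 0.387 0.027] 0.55
[0.702 0.338 0.024] 0.5
```

View pics/z.png

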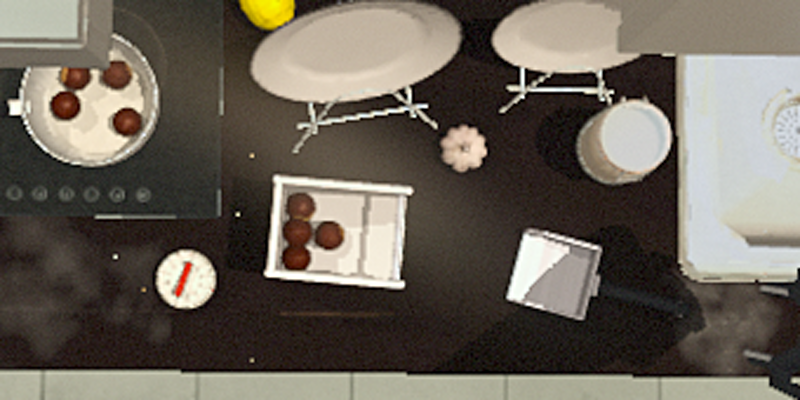

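Four chestnuts are in the pan (around (95,90)), four are in the bin (around (310,230)), and the scoop stands upright and empty at (555,275). The timer, garlic and jar are where they were, so I'll hand in.

```bash
python3 -c "
from plant import *
print(hand_in())"
```

```text
the job is handed in; nothing more can be done
None
```

I handed the job in at about 27 s: I dug up five chestnuts, the rod struck one back into the bin, the other four are in the saucepan, and the empty scoop stands upright on the worktop with the saucepan, jar, timer and garlic where they were.

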